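Lock the guide arm onto the dough sheeter

ROBOT

A 6-joint arm with a two-finger parallel gripper is mounted at the origin on the work surface. World frame = base frame: x ahead of the robot, y to its left, z up, the work surface at z = 0. Lengths are in m, angles in rad, forces in N, time in s.
With the tool pointing down it reaches from about 0.325 to 0.85 m from the base axis. Payload 4.4 kg.
Tool frame: the origin (TCP) lies at the very end of the fingers, on their centre line; the grasp point (between the pads) lies 19 mm behind it (r.hold_point_z is the distance from the TCP to the grasp point, in m); z points along the fingers, y is the line along which they close (so a half turn about z gives the same grasp; the last joint's range is limited). The gripper opens to 94 mm and grips with 3 to 60 N. Pads are 16 mm wide; open, the fingers measure 119 mm over their backs; the gripper's body (75 mm by 177 mm) begins 78 mm behind the grasp point.
Start: joints at [1.095, 0.207, 1.542, -0, 1.393, -0.15], TCP at [0.184, 0.545, 0.205] pointing down, gripper open.
Joint ranges: [-2.73, 2.73], [-0.86, 2.22], [0.23, 2.46], [-1.11, 4.25], [0.08, 2.63], [-2.82, 2.82]. Speed limits (rad/s): [2.79, 2.79, 3.14, 3.14, 3.14, 3.14].

INTERFACE

Orientations are given as [roll, pitch, yaw] about the fixed x, y, z axes, in that order (R = Rz(yaw) Ry(pitch) Rx(roll)).
In Python, from station import telemetry, cams, job, r gives the robot as it stands.
- The arm moves only by the tool drive_tool, never from a script. Its argument "plan" is a list of rows, each a list of 7 numbers: the shift along the tool's x, y, z in cm, then the turn, a rotation vector about the tool's x, y, z in degrees, then the closure in counts, from 0 (fully open) to 255 (shut). A call has 1 to 8 rows; each row is the pose to reach, as a shift and turn from the pose commanded when the call began, along the tool's axes at that moment; what a row does not reach only later rows make up. A row lasts 1/10 s, in which the tool goes at most 50 mm and 8.59 degrees, less where a joint would pass 70% of its speed; a pose out of reach is approached as far as the arm can. A call with a gripper value outside its range is refused whole. The fingers move at their own pace and stop on an object; "force" is the grip in N (left out, the last holds). Time passes only in rows, so rows that repeat a pose let the fingers close. It gives the time, the measured TCP pose, the force, the opening and the grip force at its end, in the units of the state.
- telemetry.sense(): the state, without advancing time (a new reading comes with each control period).
- cams.snapshot(name): name is "scene" or "top" or "wrist"; returns the picture (400x640x3 uint8, blue, green, red); there is no depth.
- cams.calibration(name): a dict with "K" (3x3 intrinsics, pixels), "world_to_cam" (4x4, takes a point from world to camera coordinates); the wrist camera has in their place "mount" (4x4, takes a point from camera to tool coordinates, whose origin is the TCP and whose axes are the flange's). Camera axes: x right, y up, looking along -z (the intrinsics and any distortion apply to the point x, -y, -z); pixel columns grow to the right and rows downward; lengths in m; the calibration is good to about 2 mm. A picture is of the moment at which its call begins: read the wrist's pose just before it. calibration takes no time and is no camera call.
- job.hand_in(): hands the job in; it is judged then, once.
The state is a dict: "time_s": time; "joint_positions": joint angles; "dq": joint speeds; "tau": joint torques, N m; "position": TCP position; "tcp_rot": TCP orientation; "contact_force": force on the tool from outside, world axes, zero at the start; "torque": the same for the moment, N m; "opening": finger opening in m; "grip_force": force on a finger pad.
Only numpy, scipy, OpenCV 4.12 (cv2) and the standard library are available. Lean on these libraries where they do the work, as an engineer would, in place of code of your own. Each camera call takes 0.05 s, during which the arm holds its last target. There are 200 camera calls.

TASK

Refit the dough sheeter's guide arm: slide the studded steel arm, stud first and stud up, into the holder on the front of the sheeter until the side spring plunger has clicked into its waist, then turn the cam disc clockwise half a turn, to its stop, so that its hook draws the stud in tight. Leave the plain spare arm, the shaker, the cutter and the bottle standing where they are.

Things in the scene. Friction and masses are not known exactly. Their poses are not given: they have to be found in the camera images.
- guide_arm: Arm to fit: flat steel bar 24 wide, 14 high, x -30 to +110 (half-round nose), with an upright white plastic fin to hold (x -25 to +25, 18 thick in y, z 14 to 66) and an upright steel stud near the nose (diameter 10, x +98, z 14 to 28). Its waist, 16 wide, spans x about 46 to 68. Origin: bar's underside below the fin's centre; x towards the stud, z up. 0.25 to 0.45 kg. Lies on the table.
- stud (a point): Point on the axis of the guide arm's stud at half its height, 21 above the bar's underside; axes as the guide arm's.
- holder: Holder on the front of the low green sheeter, fixed; place and yaw vary. Origin: on the table under the cam axis; x is the way the arm slides in. Channel along x at y 0, floor at z 30. Sheeter body from x +90 (95 high, rollers and cheeks to 128 from x +120), half-width 160. A sprung rubber buffer (1.5 N/mm) meets the nose when the stud is at x -22. Parts nearest the cam: channel, top z 51.
- mouth (a point): Channel mouth, centre of its floor, at holder x -85, z 30; axes as the holder's. Side walls 26.4 apart and lips over the bar's edges (underside 15.7 above the floor, top 20.7, slot 15 wide for the stud) run from here 43 towards +x; the walls go on lower under the cam. Before it the floor goes on as an open ledge 25 long between flared cheeks (about 48 apart at their outer ends).
- stud_home (a point): Where stud comes to rest when locked: holder x -18.5, y 0, z 51; axes as the holder's. Slid in by hand, aim for the stud 6 to 9 short of it (holder x -26): the plunger clicks into the waist once the stud is within about 11, and only then can the hook catch it.
- cam (a joint): Cam angle, rad: 0 open, grows clockwise from above, stop at 3.2 (half a turn). Starts 0 to 0.25, with the entry on the -x side open. From above a steel half-disc (radius 28 to 42, z 49 to 66) with the spiral hook under it; its solid side lies to -y and +x when open and covers the stud when locked. Stays where left (0.05 Nm friction); drawing in takes up to about 0.2 Nm (greased steel).
- cam_grip (a point): Point on the cam's vertical axis at grip height, z 86: the black bar grip on the cam, 46 long, 12 thick, z 68 to 96. Its x axis runs along the bar and turns with the cam; at cam angle 0 it is the holder's x.
- plunger (a joint): Travel of the spring plunger in the channel's +y wall at holder x -58, z 37, in m: 0 sprung fully out into the channel (round nose, radius 6, tip at y +8.5); 0.002 to 0.005 when the wide part of the bar pushes it aside. Spring 3 N at 0 plus 0.6 N/mm; sliding the nose past takes about 4 to 10 N.
- spare_arm: Bystander: a plain steel bar 150 x 24 x 14 without stud or waist, with a round white knob (diameter 28, top at z 44). Origin on the underside, under the knob; the bar runs x -40 to +110.
- shaker: Bystander: aluminium flour shaker, diameter 52, height 74, upright; origin under its centre.
- cutter: Bystander: steel ring cutter, diameter 56, height 45, upright; origin under its centre.
- oil: Bystander: amber glass bottle, diameter 64, height 190, upright; origin under its centre.
Not all that is in view belongs to the job. Leave any blue or red look-alike of the guide_arm alone.

How it is judged:
By the outcome, as a careful person would: the job done as asked, in the order asked, and still so for the second after the job is handed in, with the robot touching nothing.
It also fails if it takes over 67 s, if anything falls off the work surface, if the arm or the gripper's body presses on something with over 40 N, if the wrist force passes 120 N, or if a joint passes its speed limit or range.

## Working session

There is one attempt and no reset: what is moved stays moved. The work goes in short steps, Python scripts to look and compute and a tool call to move; the robot and the scene stay as the last step left them, time stands still between calls to the robot, and variables do not carry over. Pictures are saved under pics/ and viewed, at most 10 in all, crops included, and the job is handed in when it is done.

Besides the shell and the picture viewer there is one more tool, called after ">>>" as name(argument=value, ...), one argument or row to a line, values as JSON. drive_tool: Moves the arm, as the interface text tells. Its arguments: {"type":"object","properties":{"plan":{"type":"array"},"force":{"type":"number"}},"required":["plan"]}

```bash
ls; mkdir -p pics
python3 - <<'E'
from station import telemetry, cams, job, r
import cv2
for n in("scene","top"):
    cv2.imwrite(f"pics/{n}0.png",cams.snapshot(n))
    print(n,cams.calibration(n))
print(cams.calibration("wrist"))
print(telemetry.sense(), r.hold_point_z)
E
```

```text
pics
scene {'K': array([[436.51977153,   0.        , 323.92385948],
       [  0.        , 436.51977153, 204.61349998],
       [  0.        ,   0.        ,   1.        ]]), 'world_to_cam': array([[ 0.75939367,  0.65046459, -0.01473359, -0.3902884 ],
       [-0.35142431,  0.42912236,  0.83207869,  0.08645252],
       [ 0.54756024, -0.62669755,  0.55446187, -1.59419505],
       [ 0.        ,  0.        ,  0.        ,  1.        ]])}
top {'K': array([[369.13340951,   0.        , 321.06268795],
       [  0.        , 369.13340951, 199.61201367],
       [  0.        ,   0.        ,   1.        ]]), 'world_to_cam': array([[ 0.02779525, -0.99910688,  0.03182558,  0.01148509],
       [ 0.99236465,  0.031407  ,  0.11927282, -0.49881697],
       [-0.12016584,  0.02826737,  0.99235131, -0.94161088],
       [ 0.        ,  0.        ,  0.        ,  1.        ]])}
{'K': array([[283.05853562,   0.        , 318.61206469],
       [  0.        , 283.05853562, 195.44550516],
       [  0.        ,   0.        ,   1.        ]]), 'mount': array([[-4.67446348e-04,  9.70934671e-01,  2.39344201e-01,
         6
[... 253 characters left out ...]
 1.00000000e+00]])}
{'time_s': 0.1, 'joint_positions': array([ 1.09549333e+00,  2.07319221e-01,  1.54281978e+00,  3.19807980e-05,
        1.39349947e+00, -1.50493872e-01]), 'dq': array([-0.00030385, -0.00057174, -0.00234322,  0.00048692,  0.00046193,
        0.00032875]), 'tau': array([ 5.15747820e-05, -3.71862710e+01, -2.82293826e+01,  6.99026347e-02,
        3.11621942e-02, -8.15155022e-05]), 'position': array([0.18315579, 0.5442749 , 0.20441164]), 'tcp_rot': array([-3.13957467e+00, -3.37835075e-04,  2.81677752e+00]), 'contact_force': array([0.43420808, 0.80725674, 0.34184726]), 'torque': array([0.00377826, 0.06111229, 0.03015252]), 'grip_force': 0.0, 'opening': 0.09403742514385904} 0.0188
```

View pics/top0.png

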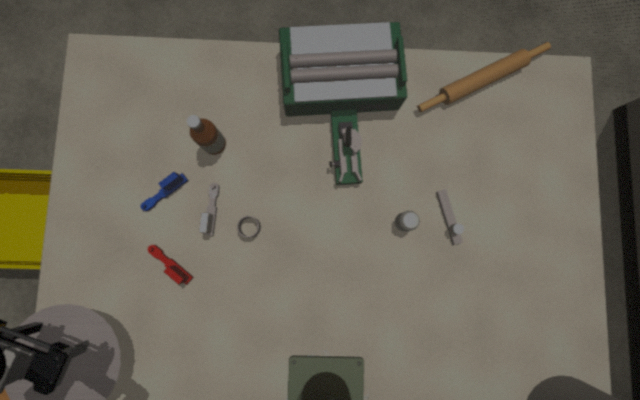

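View pics/scene0.png

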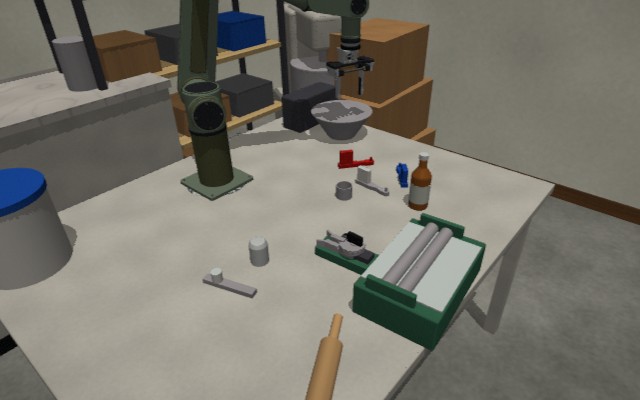

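The guide_arm candidates in the top view are:
- grey bar with white fin at (209,210)
- blue bar at (165,190)
- red bar at (170,265)
- plain bar with round knob at (450,218), the spare

The grey one with fin and stud fits. The holder is at (347,150), with its mouth facing the robot. The bottle (203,132), cutter (249,228) and shaker (407,221) are nearby. I'll confirm in an enlarged crop.

```bash
cat > h.py <<'E'
import numpy as np, cv2
from station import telemetry, cams, r
from scipy.spatial.transform import Rotation as R
def c2w(name):
    c=cams.calibration(name)
    if name!="wrist": return c["K"],np.linalg.inv(c["world_to_cam"])
    s=telemetry.sense(); T=np.eye(4); T[:3,:3]=R.from_euler("xyz",s["tcp_rot"]).as_matrix(); T[:3,3]=s["position"]
    return c["K"],T@c["mount"]
def pt(KT,u,v,z):
    K,T=KT; d=np.linalg.inv(K)@[u,v,1]; d=T[:3,:3]@[d[0],-d[1],-d[2]]; o=T[:3,3]
    return o+d*(z-o[2])/d[2]
def px(KT,p):
    K,T=KT; q=np.linalg.inv(T)@np.append(p,1); q=K@[q[0],-q[1],-q[2]]; return q[:2]/q[2]
E
python3 - <<'E'
from h import *
im=cv2.imread("pics/top0.png")
a=cv2.resize(im[170:250,180:260],None,fx=5,fy=5,interpolation=cv2.INTER_CUBIC)
b=cv2.resize(im[110:190,307:387],None,fx=5,fy=5,interpolation=cv2.INTER_CUBIC)
cv2.imwrite("pics/crop0.png",np.hstack([a,b]))
E
```

```text
(no output)
```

View pics/crop0.png

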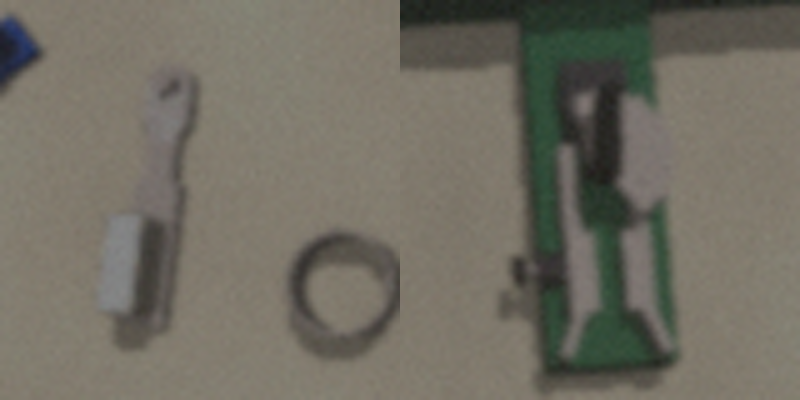

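The left crop confirms the steel arm: white fin top about (122,265), stud about (172,85). The right crop shows the holder: cam grip centre about (607,134), channel centre running to (612,365).

Run:
```python
from h import *
T=c2w("top")
A=lambda u,v,z:pt(T,180+u/5,170+v/5,z)
B=lambda u,v,z:pt(T,307+(u-400)/5,110+v/5,z)
for n,p in dict(fin=A(121,265,.066),stud=A(171,85,.026),nose=A(172,68,.014),grip=B(607,134,.096),gripN=B(602,88,.096),gripS=B(610,182,.096),ledge=B(611,365,.03),lipmouth=B(611,303,.05),bodyL=B(525,60,.03),wallL=B(566,150,.05)).items(): print(n,p.round(4))
f=A(121,265,.066);s=A(171,85,.026);g=B(607,134,.096);l=B(611,365,.03);m=B(611,303,.05)
for a,b in((f,s),(l,g),(m,g)):
  d=(b-a)[:2];print(np.hypot(*d),np.arctan2(d[1],d[0]))
```

```text
fin [0.4261 0.3165 0.066 ]
stud [0.5232 0.3079 0.026 ]
nose [0.5341 0.3111 0.014 ]
grip [ 0.651  -0.0359  0.096 ]
gripN [ 0.6747 -0.033   0.096 ]
gripS [ 0.6263 -0.0379  0.096 ]
ledge [ 0.5449 -0.0471  0.03  ]
lipmouth [ 0.5743 -0.0443  0.05  ]
bodyL [0.7102 0.0026 0.03  ]
wallL [ 0.6553 -0.0191  0.05  ]
0.09748095680065755 -0.08752799927923711
0.10662529686072406 0.10437585215358047
0.07716420857208806 0.10913416201414952
```

```bash
cat >> h.py <<'E'
def mv(p,yaw):
    s=telemetry.sense(); M=R.from_euler("xyz",s["tcp_rot"]); G=R.from_euler("xyz",[np.pi,0,yaw])
    print("from",s["position"].round(4),s["tcp_rot"].round(4),"t",s["time_s"])
    print("shift cm",(M.inv().apply(np.array(p)-s["position"])*100).round(2),"turn",np.degrees((M.inv()*G).as_rotvec()).round(2))
E
python3 -c "
from h import *
mv([.426,.3165,.15],3.054)
T=c2w('top')
print(pt(T,203,150,0),pt(T,249,232,0),pt(T,407,230,0))"
```

```text
from [0.1832 0.5443 0.2044] [-3.1396e+00 -3.0000e-04  2.8168e+00] t 0.1
shift cm [-30.29 -13.83   5.46] turn [ -0.11  -0.03 -13.59]
[0.62793621 0.35137204 0.        ] [4.08783805e-01 2.15263771e-01 1.11022302e-16] [ 0.42642727 -0.20937147  0.        ]
```

>>> drive_tool(
  plan=[
    [-4.3,-2,0.8,0,0,-1.9,0],
    [-8.6,-4,1.6,0,0,-3.9,60],
    [-13,-6,2.3,0,0,-5.8,120],
    [-17.3,-7.9,3.1,0,0,-7.8,120],
    [-21.6,-9.9,3.9,0,0,-9.7,120],
    [-26,-11.9,4.7,0,0,-11.7,120],
    [-30.3,-13.8,5.5,0,0,-13.6,120],
    [-30.3,-13.8,5.5,0,0,-13.6,120],
  ],
  force=30,
)

```text
time_s: 0.9
position: [0.4295, 0.3131, 0.1489]
tcp_rot: [-3.139, -0.001, 3.048]
contact_force: [-0.6, 0.2, 0.3]
opening: 0.05
grip_force: 0.0
```

Run:
```python
from h import *
mv([.426,.3165,.15],3.054)
T=c2w("wrist"); im=cams.snapshot("wrist")
for p in ([.426,.3165,.066],[.5237,.3079,.028]): print(px(T,np.array(p)))
cv2.imwrite("pics/w1.png",im)
```

```text
from [0.4295 0.3131 0.1489] [-3.1389e+00 -5.0000e-04  3.0476e+00] t 0.9
shift cm [ 0.38  0.3  -0.11] turn [-0.16 -0.03 -0.36]
[321.32009365 195.47308865]
[321.45799244 269.2693692 ]
```

View pics/w1.png

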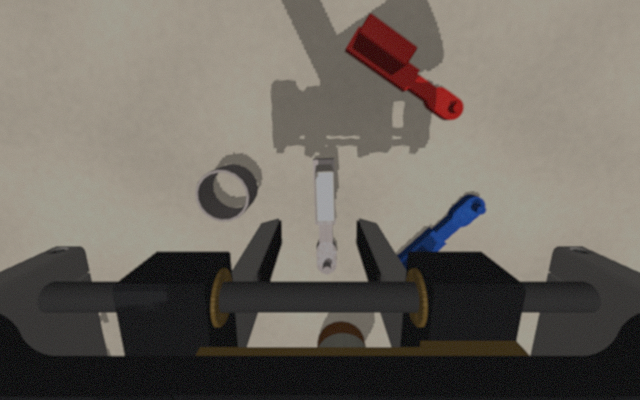

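Fin top is at about (324.5,196) and the stud at about (327,263).

Run:
```python
from h import *
T=c2w("wrist");im=cv2.imread("pics/w1.png")
f=pt(T,324.5,196,.066);s=pt(T,327,263,.028);d=(s-f)[:2]
print(f,s,np.hypot(*d),np.arctan2(d[1],d[0]))
mv([*f[:2],.15],3.1)
cv2.imwrite("pics/w1c.png",cv2.resize(im[140:290,280:380],None,fx=4,fy=4,interpolation=cv2.INTER_CUBIC))
```

```text
[0.42492784 0.32164812 0.066     ] [0.51445439 0.3173741  0.028     ] 0.08962851023102944 -0.047704063666570734
from [0.4276 0.3152 0.1493] [-3.1404e+00 -2.0000e-03  3.0488e+00] t 0.95
shift cm [ 0.33  0.62 -0.07] turn [-0.07 -0.11 -2.93]
```

View pics/w1c.png

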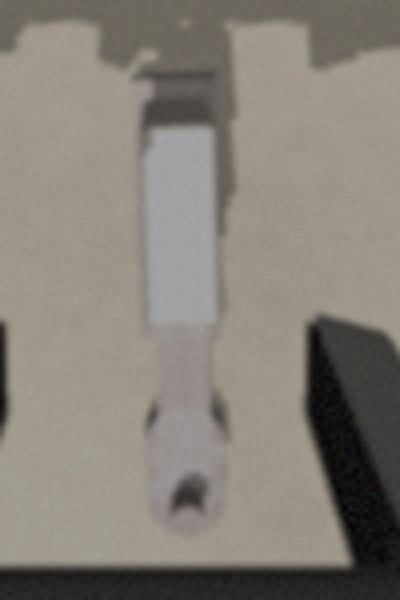

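Run:
```python
from h import *
c=cams.calibration("wrist");M=np.eye(4);M[:3,:3]=R.from_euler("xyz",[-3.1389,-.0005,3.0476]).as_matrix();M[:3,3]=[.4295,.3131,.1489]
T=(c["K"],M@c["mount"]);A=lambda u,v,z:pt(T,280+u/4,140+v/4,z)
f=A(181,225,.066);t=A(179,75,.014);n=A(188,535,.014);s=A(190,485,.028)
print(f,t,n,s)
for a,b in((f,n),(t,n),(f,s)): d=(b-a)[:2];print(np.hypot(*d),np.arctan2(d[1],d[0]))
```

```text
[0.42711269 0.3201179  0.066     ] [0.39741385 0.32327579 0.014     ] [0.53790661 0.31347053 0.014     ] [0.51416074 0.31576027 0.028     ]
0.11099315359283655 -0.05992577511001682
0.14083450850463222 -0.06967898356005148
0.0871570525986623 -0.050018269390482706
```

```bash
python3 -c "
from h import *
mv([.427,.320,.024],3.072)"
```

```text
from [0.4276 0.3152 0.1493] [-3.1404e+00 -2.0000e-03  3.0488e+00] t 0.95
shift cm [ 0.08  0.49 12.53] turn [-0.07 -0.11 -1.33]
```

>>> drive_tool(
  plan=[
    [0.1,0.5,2,0,0,-1.3,120],
    [0.1,0.5,5,0,0,-1.3,120],
    [0.1,0.5,8,0,0,-1.3,120],
    [0.1,0.5,10,0,0,-1.3,120],
    [0.1,0.5,11.5,0,0,-1.3,120],
    [0.1,0.5,12.5,0,0,-1.3,120],
    [0.1,0.5,12.5,0,0,-1.3,120],
    [0.1,0.5,12.5,0,0,-1.3,120],
  ],
)

```text
time_s: 1.75
position: [0.4259, 0.3233, 0.0259]
tcp_rot: [3.141, 0.0, 3.078]
contact_force: [-0.1, 0.4, 0.3]
opening: 0.0496
grip_force: 0.0
```

>>> drive_tool(
  plan=[
    [0,0,0,0,0,0,170],
    [0,0,0,0,0,0,200],
    [0,0,0,0,0,0,230],
    [0,0,0,0,0,0,230],
    [0,0,0,0,0,0,230],
    [0,0,0,0,0,0,230],
  ],
  force=45,
)

```text
time_s: 2.35
position: [0.4262, 0.3222, 0.0257]
tcp_rot: [-3.141, 0.0, 3.077]
contact_force: [0.2, -3.4, 3.4]
opening: 0.0176
grip_force: 44.9
```

```bash
python3 -c "
from h import *
mv([.62,.034,.245],3.247)"
```

```text
from [0.4262 0.3222 0.0257] [-3.1410e+00  1.0000e-04  3.0768e+00] t 2.35
shift cm [-21.21 -27.51 -21.91] turn [-0.03  0.   -9.75]
```

>>> drive_tool(
  plan=[
    [0,0,-2,0,0,0,230],
    [0,0,-6,0,0,0,230],
    [0,0,-10,0,0,0,230],
    [-1,-3,-13,0,0,-1,230],
    [-3,-6.5,-16,0,0,-3,230],
    [-6,-10,-18,0,0,-5,230],
    [-9,-13.5,-20,0,0,-7,230],
    [-12,-17,-22,0,0,-9.7,230],
  ],
)

```text
time_s: 3.15
position: [0.5343, 0.1447, 0.245]
tcp_rot: [3.141, -0.001, -3.035]
contact_force: [0.7, 0.9, -2.9]
opening: 0.0177
grip_force: 44.9
```

>>> drive_tool(
  plan=[
    [-3,-3.5,0,0,0,0,230],
    [-6,-7,0,0,0,0,230],
    [-9.2,-10.5,0,0,0,0,230],
    [-9.2,-10.5,0,0,0,0,230],
    [-9.2,-10.5,0,0,0,0,230],
    [-9.2,-10.5,0,0,0,0,230],
  ],
)

```text
time_s: 3.75
position: [0.6356, 0.0519, 0.2439]
tcp_rot: [3.14, -0.002, -3.036]
contact_force: [0.0, 0.3, -2.6]
opening: 0.0177
grip_force: 44.9
```

Run:
```python
from h import *
s=telemetry.sense(); print(s)
im=cams.snapshot("wrist");np.save("w2.npy",np.r_[s["position"],s["tcp_rot"]])
cv2.imwrite("pics/w2r.png",im)
cv2.imwrite("pics/w2.png",cv2.resize(im[0:280,160:560],None,fx=2,fy=2,interpolation=cv2.INTER_CUBIC))
```

```text
{'time_s': 3.75, 'joint_positions': array([-5.45523661e-02,  3.15250605e-01,  1.32699049e+00,  7.91233435e-04,
        1.50184446e+00, -1.73057117e+00]), 'dq': array([ 0.01579213, -0.02030164,  0.00410584, -0.00526796, -0.00256396,
       -0.0009929 ]), 'tau': array([-7.57303778e-01, -4.38125432e+01, -3.06880617e+01, -5.61618386e-02,
       -6.23322534e-02,  2.48507975e-03]), 'position': array([0.63560587, 0.05189041, 0.24391979]), 'tcp_rot': array([ 3.14041687e+00, -2.33561369e-03, -3.03642431e+00]), 'contact_force': array([ 0.00695456,  0.2831722 , -2.64494921]), 'torque': array([ 0.04619863,  0.15683508, -0.05274786]), 'grip_force': 44.94525969028473, 'opening': 0.017701762789177386}
```

View pics/w2.png

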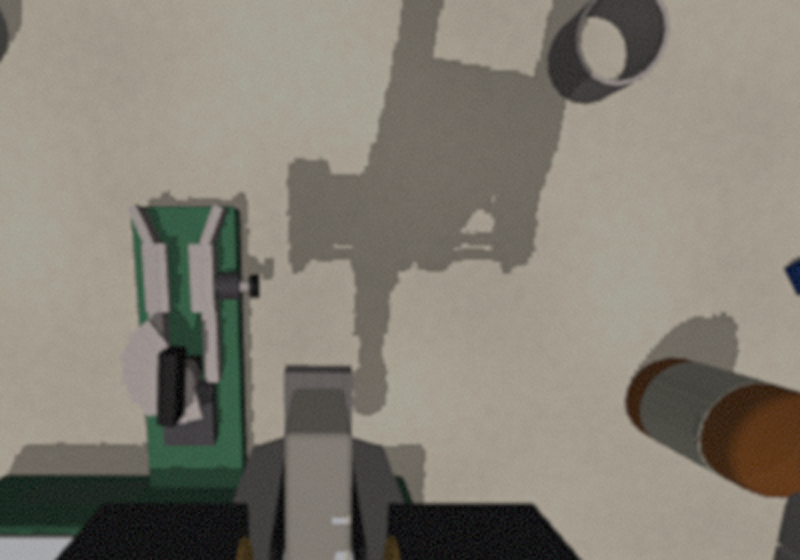

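The holder is clear of the held arm: the mouth lips start at about (155,243) and (200,243), and the grip centre is about (172,385). I'll take an enlarged crop for precision.

Run:
```python
from h import *
im=cv2.imread("pics/w2r.png")
cv2.imwrite("pics/w2c.png",cv2.resize(im[95:240,215:305],None,fx=4,fy=4,interpolation=cv2.INTER_CUBIC))
```

```text
(no output)
```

View pics/w2c.png

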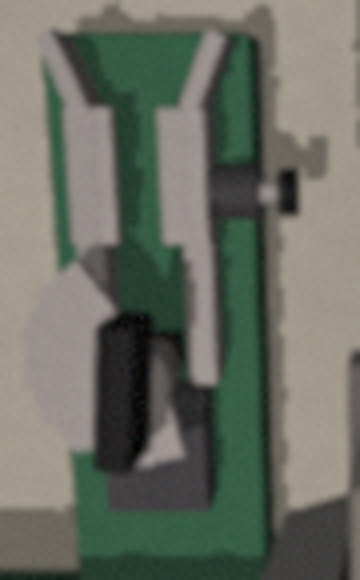

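Run:
```python
from h import *
w=np.load("w2.npy");c=cams.calibration("wrist");M=np.eye(4);M[:3,:3]=R.from_euler("xyz",w[3:]).as_matrix();M[:3,3]=w[:3]
T=(c["K"],M@c["mount"]);B=lambda u,v,z:pt(T,215+u/4,95+v/4,z)
m=B(132.5,107,.0507);e=B(140,243,.0507);g=B(122,393,.093);fl=B(132,34,.048)
pe=B(202,383,.05);ps=B(193,245,.05)
print("mouth",m,"lipend",e,"grip",g,"flare",fl)
for a,b in((m,e),(m,g),(fl,e),(B(110,107,.0507),B(155,107,.0507)),(B(110,107,.0507),B(117,243,.0507)),(B(155,107,.0507),B(163,243,.0507)),(B(216,270,.045),B(217,383,.045))): d=(b-a)[:2];print(np.hypot(*d),np.arctan2(d[1],d[0]))
```

```text
mouth [ 0.57172643 -0.04433691  0.0507    ] lipend [ 0.6146076  -0.03992175  0.0507    ] grip [ 0.65464982 -0.03353283  0.093     ] flare [ 0.54942106 -0.04616327  0.048     ]
0.04310787124956059 0.10260094002492913
0.0836242586720543 0.12956005275195895
0.06548467177490273 0.09545747144649605
0.014325452776028723 1.6755175207539772
0.04310881601171188 0.09409198980346527
0.043110047984350974 0.1111107206412494
0.0387638135769689 0.0719785947755686
```

```bash
python3 -c "
from h import *
mv([.4027,-.0621,.0565],3.2456)"
```

```text
from [0.6356 0.0522 0.2444] [ 3.1408e+00 -1.5000e-03 -3.0358e+00] t 3.8
shift cm [24.34 -8.92 18.82] turn [ 0.05 -0.09  0.1 ]
```

>>> drive_tool(
  plan=[
    [4.5,-1.6,0,0,0,0.1,230],
    [9,-3.3,0,0,0,0.1,230],
    [13.5,-5,0,0,0,0.1,230],
    [18,-6.6,0,0,0,0.1,230],
    [22,-8.2,2,0,0,0.1,230],
    [24.3,-8.9,6,0,0,0.1,230],
    [24.3,-8.9,10.5,0,0,0.1,230],
    [24.3,-8.9,15,0,0,0.1,230],
  ],
)

```text
time_s: 4.6
position: [0.4041, -0.0623, 0.0951]
tcp_rot: [-3.14, 0.004, -3.038]
contact_force: [0.9, 0.0, -3.5]
opening: 0.0175
grip_force: 45.0
```

>>> drive_tool(
  plan=[
    [0,0,2,0,0,0,230],
    [0,0,3.3,0,0,0,230],
    [0,0,3.8,0,0,0,230],
    [0,0,3.8,0,0,0,230],
    [0,0,3.8,0,0,0,230],
  ],
)

```text
time_s: 5.1
position: [0.4052, -0.0628, 0.0582]
tcp_rot: [-3.141, 0.002, -3.038]
contact_force: [0.9, -0.6, -2.2]
opening: 0.018
grip_force: 45.0
```

Run:
```python
from h import *
mv([.4027,-.0621,.0565],3.2456)
im=cams.snapshot("top");cv2.imwrite("pics/t2r.png",im)
T=c2w("top");print(px(T,np.array([.5,-.05,.04])))
cv2.imwrite("pics/t2.png",cv2.resize(im[120:260,290:410],None,fx=4.2,fy=4.2,interpolation=cv2.INTER_CUBIC))
```

```text
from [ 0.4052 -0.0628  0.0582] [-3.1406e+00  2.2000e-03 -3.0379e+00] t 5.1
shift cm [0.25 0.09 0.16] turn [-0.06  0.12 -0.02]
[350.41635584 199.39518241]
```

View pics/t2.png

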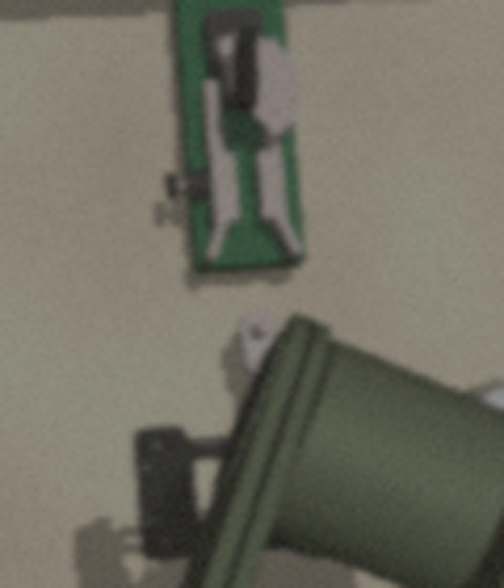

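The stud is at about (260,330), ahead of the mouth centre at (249,222); it looks roughly in line with the channel. I'll check the numbers.

Run:
```python
from h import *
T=c2w("top");B=lambda u,v,z:pt(T,290+u/4.2,120+v/4.2,z)
for u,v,z in((258,330,.058),(249,220,.0507),(249,150,.0507),(262,318,.045)):
  p=B(u,v,z);q=p[:2]-[.6563,-.0356];c,s=np.cos(.104),np.sin(.104);print(p,"holder",q[0]*c+q[1]*s,-q[0]*s+q[1]*c)
s=telemetry.sense();p=s["position"];q=p[:2]-[.6563,-.0356];print("tcp holder",q[0]*c+q[1]*s,-q[0]*s+q[1]*c)
```

```text
[ 0.4999714 -0.050602   0.058    ] holder -0.15704132981344995 0.0013079380345821182
[ 0.56940981 -0.04458865  0.0507    ] holder -0.08735385035982472 8.021805544596548e-05
[ 0.61374218 -0.0437612   0.0507    ] holder -0.043175107968155844 -0.0036990637377154805
[ 0.50917938 -0.05440029  0.045     ] holder -0.14827741347891832 -0.0034257346737899905Traceback (most recent call last):
  File "<stdin>", line 5, in <module>
TypeError: unsupported operand type(s) for *: 'float' and 'dict'
```

>>> drive_tool(
  plan=[
    [0,0.1,0.15,0,0.1,0,230],
    [-1.5,0.1,0.15,0,0.1,0,230],
    [-3,0.1,0.15,0,0.1,0,230],
    [-4,0.1,0.15,0,0.1,0,230],
    [-5,0.1,0.15,0,0.1,0,230],
    [-6,0.1,0.15,0,0.1,0,230],
    [-7,0.1,0.15,0,0.1,0,230],
    [-7,0.1,0.15,0,0.1,0,230],
  ],
)

```text
time_s: 5.95
position: [0.4756, -0.0549, 0.0559]
tcp_rot: [-3.141, -0.0, -3.038]
contact_force: [1.0, -0.5, -2.4]
opening: 0.0175
grip_force: 45.0
```

```bash
cat >> h.py <<'E'
def st(yaw=.104,c=(.6563,-.0356)):
    s=telemetry.sense();q=s["position"][:2]-c;k,n=np.cos(yaw),np.sin(yaw);F=s["contact_force"]
    print("t",s["time_s"],"tcp in holder mm",(np.array([q[0]*k+q[1]*n,-q[0]*n+q[1]*k,s["position"][2]])*1e3).round(1),"F",np.round([F[0]*k+F[1]*n,-F[0]*n+F[1]*k,F[2]],1),"M",s["torque"].round(2),"rot",s["tcp_rot"].round(4),"grip",s["grip_force"],s["opening"])
E
python3 -c "
from h import *
st()"
```

```text
t 5.95 tcp in holder mm [-181.7   -0.4   55.9] F [ 0.9 -0.6 -2.4] M [ 0.01  0.11 -0.02] rot [-3.1410e+00 -1.0000e-04 -3.0384e+00] grip 44.95896577835083 0.01749222962228925
```

>>> drive_tool(
  plan=[
    [-0.5,0.05,-0.05,0,0,0,230],
    [-1,0.05,-0.05,0,0,0,230],
    [-1.5,0.05,-0.05,0,0,0,230],
    [-2,0.05,-0.05,0,0,0,230],
    [-2.5,0.05,-0.05,0,0,0,230],
    [-3,0.05,-0.05,0,0,0,230],
    [-3,0.05,-0.05,0,0,0,230],
  ],
)

```text
time_s: 6.65
position: [0.5052, -0.0519, 0.0562]
tcp_rot: [-3.14, 0.001, -3.039]
contact_force: [1.2, -3.9, -2.7]
opening: 0.0177
grip_force: 45.0
```

```bash
python3 -c "
from h import *
st()"
```

```text
t 6.65 tcp in holder mm [-152.    -0.6   56.2] F [ 0.8 -4.  -2.7] M [-0.8  -0.23 -0.35] rot [-3.1400e+00  7.0000e-04 -3.0394e+00] grip 44.979230761528015 0.017726607410027392
```

>>> drive_tool(
  plan=[
    [-0.6,0,0,0,0,0,230],
    [-1.2,0,0,0,0,0,230],
    [-1.7,0,0,0,0,0,230],
    [-2.1,0,0,0,0,0,230],
    [-2.4,0,0,0,0,0,230],
    [-2.4,0,0,0,0,0,230],
  ],
)

```text
time_s: 7.25
position: [0.5282, -0.0484, 0.056]
tcp_rot: [3.141, -0.001, -3.039]
contact_force: [1.6, -2.7, -3.2]
opening: 0.018
grip_force: 45.0
```

```bash
python3 -c "
from h import *
st()"
```

```text
t 7.25 tcp in holder mm [-128.7    0.6   56. ] F [ 1.3 -2.9 -3.2] M [-0.55 -0.11 -0.16] rot [ 3.1413e+00 -8.0000e-04 -3.0386e+00] grip 44.951035380363464 0.01796995447171921
```

>>> drive_tool(
  plan=[
    [-0.2,0,0,0,0,0,230],
    [-0.3,0,0,0,0,0,230],
    [-0.3,0,0,0,0,0,230],
  ],
)

```text
time_s: 7.55
position: [0.5304, -0.0482, 0.0559]
tcp_rot: [3.141, -0.002, -3.039]
contact_force: [-0.8, -2.7, -1.4]
opening: 0.0178
grip_force: 45.0
```

Run:
```python
from h import *
st()
im=cams.snapshot("top")
w=cams.snapshot("scene")
a=cv2.resize(im[115:215,297:397],None,fx=4,fy=4,interpolation=cv2.INTER_CUBIC)
b=cv2.resize(w[210:290,305:385],None,fx=5,fy=5,interpolation=cv2.INTER_CUBIC)
cv2.imwrite("pics/t3.png",np.hstack([a,b]))
```

```text
t 7.55 tcp in holder mm [-126.5    0.6   55.9] F [-1.1 -2.6 -1.4] M [-0.53  0.11 -0.17] rot [ 3.1414e+00 -1.9000e-03 -3.0386e+00] grip 44.9505615234375 0.017782035257669436
```

View pics/t3.png

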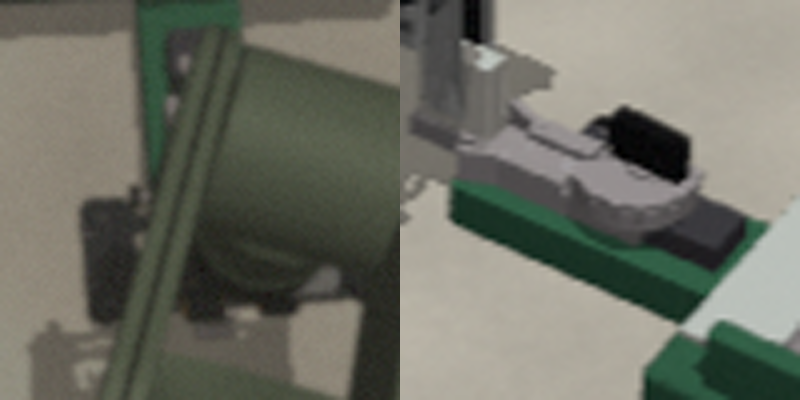

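The scene crop shows the arm deep in the channel, with the fin at the mouth. I'll creep forward watching the buffer force.

>>> drive_tool(
  plan=[
    [-0.2,0,0,0,0,0,230],
    [-0.2,0,0,0,0,0,230],
  ],
)

```text
time_s: 7.85
position: [0.5328, -0.048, 0.0559]
tcp_rot: [3.141, -0.001, -3.039]
contact_force: [0.4, -1.7, -1.5]
opening: 0.0178
grip_force: 45.0
```

```bash
python3 -c "
from h import *
st()"
```

```text
t 7.85 tcp in holder mm [-124.1    0.5   55.9] F [ 0.2 -1.7 -1.5] M [-0.5  -0.1  -0.13] rot [ 3.1414e+00 -1.2000e-03 -3.0388e+00] grip 44.950284361839294 0.01783229117212283
```

>>> drive_tool(
  plan=[
    [-0.2,0,0,0,0,0,230],
    [-0.2,0,0,0,0,0,230],
  ],
)

```text
time_s: 8.05
position: [0.5348, -0.0479, 0.0559]
tcp_rot: [3.141, -0.001, -3.039]
contact_force: [-1.0, -2.3, -1.1]
opening: 0.0177
grip_force: 45.0
```

```bash
python3 -c "
from h import *
st()"
```

```text
t 8.05 tcp in holder mm [-122.1    0.4   55.9] F [-1.2 -2.2 -1.1] M [-0.51  0.02 -0.17] rot [ 3.1415e+00 -1.3000e-03 -3.0388e+00] grip 44.95039880275726 0.017737299031362543
```

>>> drive_tool(
  plan=[
    [-0.1,0,0,0,0,0,230],
    [-0.2,0,0,0,0,0,230],
    [-0.2,0,0,0,0,0,230],
  ],
)

```text
time_s: 8.35
position: [0.5361, -0.0477, 0.056]
tcp_rot: [3.141, -0.003, -3.039]
contact_force: [-3.5, -3.2, 1.5]
opening: 0.018
grip_force: 45.0
```

```bash
python3 -c "
from h import *
st()"
```

```text
t 8.35 tcp in holder mm [-120.8    0.5   56. ] F [-3.8 -2.8  1.5] M [-0.61  0.48 -0.16] rot [ 3.1415e+00 -2.8000e-03 -3.0387e+00] grip 44.951276779174805 0.018016890134070953
```

>>> drive_tool(
  plan=[
    [0.2,0,0,0,0,0,230],
    [0.4,0,0,0,0,0,230],
    [0.4,0,0,0,0,0,230],
  ],
)

```text
time_s: 8.65
position: [0.5326, -0.0481, 0.0559]
tcp_rot: [3.142, -0.001, -3.039]
contact_force: [0.4, -2.2, -2.9]
opening: 0.0177
grip_force: 45.0
```

```bash
python3 -c "
from h import *
st()"
```

```text
t 8.65 tcp in holder mm [-124.3    0.4   55.9] F [ 0.1 -2.2 -2.9] M [-0.5   0.08 -0.15] rot [ 3.1416e+00 -1.1000e-03 -3.0389e+00] grip 44.95028257369995 0.017652534301884754
```

>>> drive_tool(
  plan=[
    [0,0,0,0,0,0,200],
    [0,0,0,0,0,0,150],
    [0,0,0,0,0,0,150],
    [0,0,-2,0,0,0,150],
    [0,0,-6,0,0,0,150],
    [0,0,-10,0,0,0,150],
    [-3,0,-13,0,0,0,150],
    [-3,0,-13,0,0,0,150],
  ],
)

```text
time_s: 9.45
position: [0.5688, -0.0456, 0.1925]
tcp_rot: [-3.138, 0.012, -3.038]
contact_force: [1.5, 0.3, 1.3]
opening: 0.0388
grip_force: 0.0
```

Run:
```python
from h import *
st()
cams.snapshot("wrist");cams.snapshot("wrist")
s=telemetry.sense();im=cams.snapshot("wrist");np.save("w4.npy",np.r_[s["position"],s["tcp_rot"]])
cv2.imwrite("pics/w4r.png",im)
cv2.imwrite("pics/w4.png",cv2.resize(im[130:330,230:410],None,fx=3,fy=3,interpolation=cv2.INTER_CUBIC))
```

```text
t 9.45 tcp in holder mm [-88.   -0.8 192.5] F [1.6 0.2 1.3] M [ 0.06 -0.02  0.01] rot [-3.1378  0.0119 -3.0379] grip 0.0 0.038777294470440024
```

View pics/w4.png

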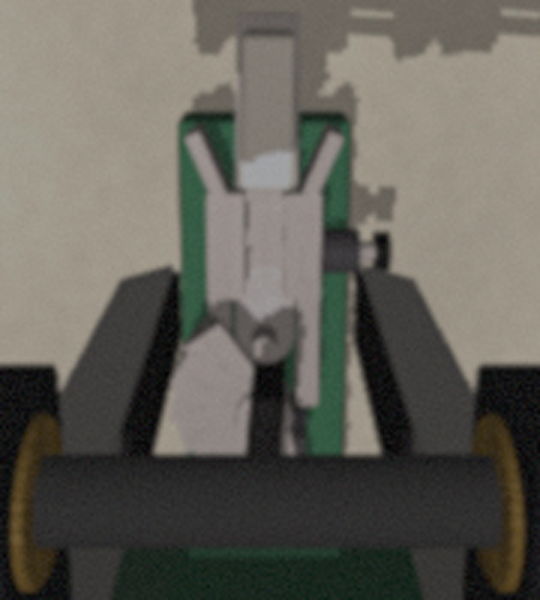

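The stud is visible between the lips' end and the cam at about crop (265,337), i.e. pixel (318.3,242). The hook entry is open, and the fin stands at the mouth.

Run:
```python
from h import *
c=cams.calibration("wrist")
def TT(f):
    w=np.load(f);M=np.eye(4);M[:3,:3]=R.from_euler("xyz",w[3:]).as_matrix();M[:3,3]=w[:3];return c["K"],M@c["mount"]
def hol(p):
    q=p[:2]-[.6563,-.0356];k,n=np.cos(.104),np.sin(.104);return np.round([1e3*(q[0]*k+q[1]*n),1e3*(-q[0]*n+q[1]*k)],1)
T=TT("w4.npy");B=lambda u,v,z:pt(T,230+u/3,130+v/3,z)
print("stud",hol(B(265,335,.058)),"mouth",hol(B(264,192,.0507)),"fin end",hol(B(268,188,.044)),hol(B(268,33,.096)))
# grip bar in w2
im=cv2.imread("pics/w2r.png");g=im[95:240,215:305].max(2);T=TT("w2.npy")
m=(g<48).astype(np.uint8);m[:75]=0;m[125:]=0;m[:,45:]=0
n,l,s,ce=cv2.connectedComponentsWithStats(m);i=1+s[1:,4].argmax();print(s[i],ce[i])
ys,xs=np.nonzero(l==i)
P=np.array([pt(T,215+x,95+y,.09)[:2] for x,y in zip(xs,ys)],np.float32)
r_=cv2.minAreaRect(P*1000);print(r_);bx=cv2.boxPoints(r_);print(bx,[hol(b/1000) for b in bx])
```

```text
stud [-30.6   0.6] mouth [-86.    0.3] fin end [-86.    1.8] [-148.     1.7]
[ 24  78  21  41 503] [31.33797217 96.16302187]
((655.1771850585938, -30.00408172607422), (50.582000732421875, 23.0218448638916), 0.3596178889274597)
[[629.8144   -18.652124]
 [629.9589   -41.673515]
 [680.54     -41.35604 ]
 [680.39545  -18.334648]] [array([-24.6,  19.6]), array([-26.8,  -3.3]), array([23.5, -8.2]), array([25.8, 14.7])]
```

Run:
```python
from h import *
c=cams.calibration("wrist");w=np.load("w4.npy");M=np.eye(4);M[:3,:3]=R.from_euler("xyz",w[3:]).as_matrix();M[:3,3]=w[:3];T=c["K"],M@c["mount"]
k,n=np.cos(.104),np.sin(.104);a=np.array([.6563,-.0356])
for x,z in((-8-5,.044),(-20,.058),(-25,.058),(-30,.058),(-49,.051),(-42,.0507),(-85,.0507)):
    p=np.append(a+x*1e-3*np.array([k,n]),z);u=px(T,p);print(x,z,(u-[230,130])*3)
im=cv2.imread("pics/w4r.png").max(2);print(im[226:256,312:326])
s=telemetry.sense();print(s["tcp_rot"],s["position"])
```

```text
-13 0.044 [263.67989504 361.31756483]
-20 0.058 [263.56800981 360.08461808]
-25 0.058 [263.54630061 348.24541147]
-30 0.058 [263.52443436 336.32055367]
-49 0.051 [263.48588139 284.019609  ]
-42 0.0507 [263.51833028 300.566835  ]
-85 0.0507 [263.32588034 194.5858804 ]
[[147 151 151 151 150 152 151 151 152 151 151 147 139 146]
 [149 152 150 150 150 153 152 152 150 151 152 150 144 141]
 [150 150 151 152 151 150 153 152 153 150 151 149 146 144]
 [152 151 150 150 153 152 150 155 156 156 154 151 151 147]
 [152 156 151 152 153 152 155 157 153 154 154 154 150 151]
 [147 153 153 152 155 151 152 156 154 154 154 147 144 142]
 [138 149 156 155 152 153 153 153 154 147 144 131 121 123]
 [116 139 149 153 152 151 152 155 146 136 126 110 101  96]
 [104 124 139 152 151 148 141 136 134 119 105  98  94  95]
 [ 94 108 123 138 145 141 123 112 110 103  93  95  93  96]
 [ 96  98 110 118 126 119 103  96  99  95  96  94  94  91]
 [ 94  98  99  99 102  99  90  90  93  94  95  93  95  96]
 [ 95  92  93  86  77  74  75  75  83  94  94  94  94  92]
 [ 94  94  83  77  63  61  60  65  67  83  87  94  94  94]
 [ 98 
[... 314 characters left out ...]
 100  94  95  93  91  91  96  91]
 [ 87  93 110 132 138 114  96  92  92  96  96  95  94  86]
 [ 87  88 109 132 135 114  97  94  95  96  97  95  91  79]
 [ 88  83 101 121 124 103  95  93  97  94  94  86  78  66]
 [102  87  87  96  98  96  92  90  91  88  84  70  56  55]
 [124 100  75  68  75  79  77  75  76  68  59  41  39  47]
 [140 115  79  54  47  49  49  51  45  41  29  21  28  49]
 [145 127  89  43  22  26  22  20  12  26  19  21  32  49]
 [145 133  94  44  14  13  12   7  15  15  10  13  30  49]
 [146 134  90  44  17  13  15  22  19  13  15  18  27  47]
 [140 124  85  35   4  20  14  19  25  11  22  12  27  48]]
[ 3.14071994 -0.00375342 -3.03845289] [ 0.56158226 -0.04461346  0.18487129]
```

The stud's dark side band, with its top centred at row 246, puts the stud at holder x ≈ -25, which is on target. Next is the cam grip.

```bash
python3 -c "
from h import *
mv([.6563,-.0356,.071],3.16)"
```

```text
from [ 0.5616 -0.0446  0.1849] [ 3.1407 -0.0038 -3.0385] t 9.6
shift cm [-9.56 -0.09 11.35] turn [ 0.04 -0.22  4.85]
```

>>> drive_tool(
  plan=[
    [-3,-0.1,0,0,-0.2,1.5,150],
    [-6,-0.1,1,0,-0.2,3,150],
    [-9,-0.1,2,0,-0.2,4.8,150],
    [-9.6,-0.1,4.5,0,-0.2,4.8,150],
    [-9.6,-0.1,7.5,0,-0.2,4.8,150],
    [-9.6,-0.1,7.5,0,-0.2,4.8,150],
    [-9.6,-0.1,7.5,0,-0.2,4.8,150],
  ],
)

```text
time_s: 10.3
position: [0.6557, -0.0359, 0.1084]
tcp_rot: [3.14, -0.004, -3.123]
contact_force: [0.1, -1.4, 0.8]
opening: 0.0386
grip_force: 0.0
```

```bash
python3 -c "
from h import *
st()
mv([.6563,-.0356,.071],3.16)"
```

```text
t 10.3 tcp in holder mm [ -0.7  -0.2 108.4] F [-0.  -1.5  0.8] M [-0.01  0.   -0.02] rot [ 3.1404 -0.0038 -3.1227] grip 0.0 0.03858816167673624
from [ 0.6557 -0.0359  0.1084] [ 3.1404 -0.0038 -3.1227] t 10.3
shift cm [-0.08  0.02  3.73] turn [ 0.07 -0.22  0.03]
```

>>> drive_tool(
  plan=[
    [0,0,1.5,0,-0.2,0,150],
    [0,0,3,0,-0.2,0,150],
    [0,0,3.7,0,-0.2,0,150],
    [0,0,3.7,0,-0.2,0,150],
    [0,0,3.7,0,-0.2,0,200],
    [0,0,3.7,0,-0.2,0,245],
    [0,0,3.7,0,-0.2,0,245],
    [0,0,3.7,0,-0.2,0,245],
  ],
  force=40,
)

```text
time_s: 11.1
position: [0.6586, -0.0367, 0.0744]
tcp_rot: [-3.14, 0.006, -3.122]
contact_force: [0.1, 1.4, 0.9]
opening: 0.012
grip_force: 40.0
```

```bash
python3 -c "
from h import *
st()"
```

```text
t 11.1 tcp in holder mm [ 2.2 -1.3 74.4] F [0.3 1.4 0.9] M [ 0.34 -0.07  0.01] rot [-3.1405  0.0064 -3.1223] grip 40.00188410282135 0.011982764226857578
```

>>> drive_tool(
  plan=[
    [0.1,0,0,0,0,8,245],
    [0.1,0,0,0,0,16,245],
    [0.1,0,0,0,0,24,245],
    [0.1,0,0,0,0,32,245],
    [0.1,0,0,0,0,40,245],
    [0.1,0,0,0,0,40,245],
  ],
)

```text
time_s: 11.7
position: [0.6579, -0.0386, 0.0744]
tcp_rot: [3.14, 0.008, 2.46]
contact_force: [1.1, -4.8, 0.0]
opening: 0.0115
grip_force: 40.0
```

```bash
python3 -c "
from h import *
st()"
```

```text
t 11.7 tcp in holder mm [ 1.3 -3.2 74.4] F [ 0.6 -4.9  0. ] M [-1.11  0.02  0.01] rot [3.1403 0.0079 2.4602] grip 40.00396907329559 0.011536138547452227
```

>>> drive_tool(
  plan=[
    [0,0,0,0,0,8,245],
    [0,0,0,0,0,16,245],
    [0,0,0,0,0,24,245],
    [0,0,0,0,0,32,245],
    [0,0,0,0,0,40,245],
    [0,0,0,0,0,48,245],
    [0,0,0,0,0,56,245],
    [0,0,0,0,0,56,245],
  ],
)

```text
time_s: 12.5
position: [0.6552, -0.0397, 0.0744]
tcp_rot: [3.14, 0.005, 1.483]
contact_force: [-5.5, -7.9, 5.2]
opening: 0.0116
grip_force: 40.0
```

```bash
python3 -c "
from h import *
st()"
```

```text
t 12.5 tcp in holder mm [-1.5 -4.  74.4] F [-6.3 -7.3  5.2] M [-1.64  1.27 -0.05] rot [3.1403 0.0055 1.4832] grip 40.00598430633545 0.011619021383424319
```

>>> drive_tool(
  plan=[
    [-0.1,-0.1,0,0,0,8,245],
    [-0.1,-0.1,0,0,0,16,245],
    [-0.1,-0.1,0,0,0,24,245],
    [-0.1,-0.1,0,0,0,32,245],
    [-0.1,-0.1,0,0,0,40,245],
    [-0.1,-0.1,0,0,0,48,245],
    [-0.1,-0.1,0,0,0,56,245],
    [-0.1,-0.1,0,0,0,56,245],
  ],
)

```text
time_s: 13.3
position: [0.6527, -0.0382, 0.0744]
tcp_rot: [3.141, 0.003, 0.506]
contact_force: [-8.4, -2.3, 8.0]
opening: 0.0118
grip_force: 40.0
```

```bash
python3 -c "
from h import *
st()"
```

```text
t 13.3 tcp in holder mm [-3.9 -2.2 74.4] F [-8.6 -1.4  8. ] M [-0.65  1.94 -0.04] rot [3.1414e+00 3.0000e-03 5.0620e-01] grip 40.004671812057495 0.011763564693279091
```

>>> drive_tool(
  plan=[
    [-0.1,-0.1,0,0,0,6,245],
    [-0.1,-0.1,0,0,0,12,245],
    [-0.1,-0.1,0,0,0,18,245],
    [-0.1,-0.1,0,0,0,23,245],
    [-0.1,-0.1,0,0,0,23,245],
  ],
)

```text
time_s: 13.8
position: [0.6523, -0.0371, 0.0744]
tcp_rot: [3.141, 0.0, 0.106]
contact_force: [-5.7, -1.7, 6.7]
opening: 0.0115
grip_force: 40.0
```

```bash
python3 -c "
from h import *
st()"
```

```text
t 13.8 tcp in holder mm [-4.1 -1.  74.4] F [-5.8 -1.1  6.7] M [-0.22  1.61 -0.05] rot [3.1412e+00 4.0000e-04 1.0550e-01] grip 40.00388503074646 0.01150749963446098
```

>>> drive_tool(
  plan=[
    [0,0,0,0,0,2,245],
    [0,0,0,0,0,4,245],
    [0,0,0,0,0,4,245],
  ],
)

```text
time_s: 14.1
position: [0.6523, -0.0369, 0.0744]
tcp_rot: [3.141, 0.0, 0.037]
contact_force: [-5.5, -1.4, 5.6]
opening: 0.0116
grip_force: 40.0
```

```bash
python3 -c "
from h import *
st()"
```

```text
t 14.1 tcp in holder mm [-4.1 -0.9 74.4] F [-5.6 -0.8  5.6] M [-0.19  1.61  0.15] rot [3.1413e+00 4.0000e-04 3.7300e-02] grip 40.01413285732269 0.011627585782108658
```

>>> drive_tool(
  plan=[
    [0,0,0,0,0,2,245],
    [0,0,0,0,0,3,245],
    [0,0,0,0,0,3,245],
  ],
)

```text
time_s: 14.4
position: [0.6523, -0.0369, 0.0744]
tcp_rot: [3.141, 0.0, -0.013]
contact_force: [-6.9, -1.1, 6.1]
opening: 0.0117
grip_force: 41.1
```

```bash
python3 -c "
from h import *
st()"
```

```text
t 14.4 tcp in holder mm [-4.1 -0.9 74.4] F [-7.  -0.4  6.1] M [-0.25  1.52  0.76] rot [ 3.1408e+00  3.0000e-04 -1.2900e-02] grip 41.10434710979462 0.0116533058841196
```

The moment rose to 0.76 Nm, so the cam is at its stop. I'll release and retreat.

>>> drive_tool(
  plan=[
    [0,0,0,0,0,0,200],
    [0,0,0,0,0,0,150],
    [0,0,0,0,0,0,150],
    [0,0,-1.5,0,0,0,150],
    [0,0,-4,0,0,0,150],
    [0,0,-8,0,0,0,150],
    [0,0,-12,0,0,0,150],
    [0,0,-15,0,0,0,150],
  ],
)

```text
time_s: 15.2
position: [0.6551, -0.0368, 0.2282]
tcp_rot: [3.141, -0.01, -0.016]
contact_force: [-0.0, -0.3, 0.1]
opening: 0.0388
grip_force: 0.0
```

>>> drive_tool(
  plan=[
    [-4,4,0,0,0,0,150],
    [-8,8,0,0,0,0,150],
    [-12,12,0,0,0,0,150],
    [-16,16,0,0,0,0,150],
    [-20,18,0,0,0,0,150],
    [-20,18,0,0,0,0,150],
    [-20,18,0,0,0,0,150],
  ],
)

```text
time_s: 15.9
position: [0.4495, -0.2151, 0.2239]
tcp_rot: [3.141, -0.006, -0.02]
contact_force: [0.5, 0.6, 0.0]
opening: 0.0387
grip_force: 0.0
```

Run:
```python
from h import *
st()
im=cams.snapshot("top");cv2.imwrite("pics/t5r.png",im)
T=c2w("top");k,n=np.cos(.104),np.sin(.104);a=np.array([.6563,-.0356])
P=lambda x,y,z:px(T,np.append(a+1e-3*(x*np.array([k,n])+y*np.array([-n,k])),z)).round(1)
for nm,x,y,z in(("fin0",-141.5,0,.096),("fin1",-91.5,0,.096),("grip",0,0,.096),("g-",-23,0,.096),("g+",23,0,.096)): print(nm,P(x,y,z))
# white fin top (bright) -> ends
g=im.min(2);x0,x1,y0,y1=330,370,160,215
m=(g>np.percentile(g[y0:y1,x0:x1],0)).astype(int)
print(im[168:204,338:362].mean(2).astype(int))
```

```text
t 15.9 tcp in holder mm [-224.4 -157.1  223.9] F [0.6 0.5 0. ] M [-0.04  0.15 -0.01] rot [ 3.1405 -0.0064 -0.02  ] grip 0.0 0.038720914383113855
fin0 [353.2 190.4]
fin1 [351.4 170.5]
grip [348.3 134.7]
g- [349.1 143.6]
g+ [347.5 125.9]
[[ 63  65  82 111 136 137 138 137 139 141 143 140 134 122 120 135 138 138
  135 120  97  78  82 109]
 [ 66  61  76 109 130 138 138 140 139 138 141 139 134 119 122 138 139 137
  136 126 102  87  79  99]
 [ 63  59  75 111 132 139 138 138 137 140 139 139 136 127 130 138 140 143
  135 125 105  84  79  98]
 [ 68  60  73 107 132 137 134 133 131 137 139 140 141 142 140 146 148 143
  135 127 109  79  75  93]
 [ 66  58  71 105 129 130 117 110 113 123 132 143 146 147 148 150 147 135
  127 128 114  84  76  90]
 [ 67  62  68  99 121 121 102  95 109 116 123 143 149 152 151 150 148 129
  120 128 119  97  83  92]
 [ 71  66  79 104 126 113  90  95 114 110 112 136 150 149 153 149 147 125
  107 120 128 107  89  90]
 [ 71  70  89 116 122 103  77  90 108  99 104 128 146 149 150 149 145 128
  102 106 122 120 102  94]
 [ 71  73  97 123 123 102  81  86  92  84  92 122 147 14
[... 2072 characters left out ...]
38 122 107  97  99  98  99  98  92  91  93  92  93 101 117 133 138
  140 139 140 142 140 141]
 [145 139 122 105  94  99 101  97  99  98  98  98  97  98 102 119 136 141
  142 140 140 140 142 138]
 [140 137 124 105 100 101  99 101 101  99  98 101  97 100 105 122 139 140
  138 142 141 141 140 141]
 [141 138 127 105 100  98 101  99  99  96  99 100 100 101 109 123 137 143
  139 142 141 139 138 138]
 [141 139 124 108 100 101  99 101 101 100 103 105 108 113 121 133 140 142
  138 136 138 141 140 141]
 [144 141 124 104  97  98  99  99  99 102 116 128 130 131 136 142 143 142
  139 136 141 139 142 139]
 [141 141 128 110 103 102 100  98  98 104 122 136 142 141 144 141 142 143
  141 139 140 139 137 144]]
```

The fin top now spans rows 171 to 190.5. The locked pose predicts 170.5 to 190.4, so the stud is drawn home.

```bash
python3 -c "
from station import job
print(job.hand_in())"
```

```text
the job is handed in; nothing more can be done
None
```

The studded guide arm is in the holder and the cam is turned to its stop; afterwards the fin stood where the locked arm should put it, to within about 2 mm. I handed it in at about 16 s without directly seeing the plunger click or any verdict.

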